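Trip the pawl and ease back a wound spring winder

TASK

The small spring winder on the bench was left wound up: swing its trip lever fully over with a light push (the loaded tooth still keeps hold of the pawl), then take the crank knob and wind it on just far enough for the pawl to spring clear, without forcing it against the wind-up stop. Keep hold of the crank and ease it all the way back, never letting it fly, until you feel its arm come up snugly against the rubber nose of the rest stop's set screw, without forcing it; then let go, with the lever left over and the pawl off. Leave the things lying round it where they are.

Things in the scene. Friction and masses are not known exactly. Their poses are not given: they have to be found in the camera images.
- rig: the winder's grey base plate, 150 x 145 x 12 mm, fixed to the bench; origin on the bench under the drum's upright axis, z up. Above it turn as one a spool, 90 mm ratchet wheel (z 42 to 50 mm) and dark crank arm (18 mm wide, z 53 to 60 mm). Pawl and trip lever turn on an upright pin at x 52, y -35 mm in the rig's frame; the lever sticks out towards the rig's +x
- drum_axis (a point): point on the drum's upright axis at the crank arm's height, 56 mm above the bench; x, y as rig's
- crank_knob (a point): centre of the upright black crank knob, a free-turning sleeve 26 mm in diameter and 36 mm tall (z 62 to 98 mm above the bench, this point at 82 mm), 70 mm out from the drum's axis along the crank arm. x axis: outwards along the arm
- drum (a joint): angle of drum and crank, rad; grows anticlockwise from above = winding. About 1.96 at the start, a tooth on the pawl; at 0 the arm points 85 deg anticlockwise of the rig's x. A spring drives it back: 0.22 N m/rad, zero at -0.25 (about 7 N at the knob when wound), against 0.12 N m of drag, which near rest beats the spring: the arm must be brought onto the rest stop by hand
- trip (a joint): angle of the trip lever, rad: 0 to 0.05 as found (pawl pressed into the wheel), 0.7 fully over; it grows clockwise seen from above, has hard stops at both ends, needs about 2 to 5 N at its post and stays where it is left
- trip_post (a point): on the axis of the trip lever's upright round steel post, 10 mm in diameter, z 32 to 78 mm above the bench, this point at 55 mm; 48 mm out from the lever's pin. Seen from the pin it starts 5 degrees clockwise of the rig's +x; it is pushed clockwise, towards the rig's -y, from its +y side
- pawl_tip (a point): centre of the pawl's 5 mm wide tip, 46 mm above the bench; the pawl is 37 mm long and sprung to the trip lever. From the drum's axis: about 39 mm when seated in the wheel, 54 mm when sprung clear with the lever over (teeth reach 45 mm). Under load the tooth holds it in although the lever is over; winding on by 0.04 to 0.08 rad frees it
- rest_stop: adjustable rest stop clamped to the base; origin on the bench on the drum's axis. A block (top at 64 mm) on a post carries a level 8 mm set screw, 56 mm above the bench, its rubber nose meeting the crank arm's flank 50 mm from the axis. x axis: the arm's direction when it touches the nose at mid setting; the screw is set up to 8 mm (0.16 rad) further out or in, unmeasured: feel for it
- wind_stop: a second stop just past the wound crank arm, an upright post 10 mm in diameter and 62 mm tall with a rubber top; origin on the bench on the drum's axis; its x axis is the direction of the crank arm when the arm touches it, 0.17 to 0.40 rad further on than the arm stands at the start (differs from start to start)
- spanner: loose double-ended spanner, 143 mm, lying beside the rig; leave it
- hex_key: loose bent hexagon key, 92 mm, lying beside the rig; leave it
- steel_weight: loose turned steel weight, 42 mm in diameter, 24 mm tall, beside the rig; leave it

How it is judged (in metres and radians):
On the way, in this order (a step that is already met when the one before it is completed fails the run):
1. the trip lever is fully over and the drum still held wound on the pawl (value of joint trip above 0.6 rad and value of joint drum above 1.85 rad), for 0.1 s.
2. the crank has been wound on and the pawl has sprung clear of the wheel (horizontal distance between pawl_tip and drum_axis above 0.048 m and value of joint drum above 1.6 rad), for 0.05 s.
At the end, for the whole second after the job is handed in: The crank arm rests in contact with the rest stop's screw (more than 0.2 N between them) and is still, the trip lever is fully over (past 0.6 of its 0.7 rad) and the pawl tip is clear of the wheel (more than 48 mm from the drum's axis) (contact force between drum and rest_stop above 0.2 N and value of joint trip above 0.6 rad and horizontal distance between pawl_tip and drum_axis above 0.048 m and velocity of joint drum between -0.05 and 0.05 rad/s); the robot touches nothing.
It fails at once if the drum flies back: faster than 2.5 rad/s in the unwinding direction once the lever is being tripped (velocity of joint drum below -2.5 rad/s and value of joint trip above 0.3 rad).
It fails at once if the crank arm is forced against the rest stop with more than 20 N (contact force between drum and rest_stop above 20 N).
It fails at once if the crank arm is forced against the wind-up stop with more than 25 N (contact force between drum and wind_stop above 25 N).
It fails at once if the trip lever is pushed with more than 20 N (contact force between the fingers and trip above 20 N).
It fails at once if the spanner, hex key or steel weight is moved by more than 30 mm (distance of any of spanner, hex_key, steel_weight from where it was at the start of the episode above 0.03 m).
It also fails if it takes over 67 s, if anything falls off the work surface, if the arm or the gripper's body presses on something with over 40 N, if the wrist force passes 120 N, or if a joint passes its speed limit or range.

ROBOT

A 6-joint arm with a two-finger parallel gripper is mounted at the origin on a cart in front of the work surface, level with it; the furniture and walls round the work are solid. World frame = base frame: x ahead of the robot, y to its left, z up, the work surface at z = 0. Lengths are in m, angles in degrees, forces in N, time in s.
With the tool pointing down it reaches from about 0.35 to 0.875 m from the base axis. Payload 4.2 kg.
Tool frame: the origin (TCP) lies at the very end of the fingers, on their centre line; the grasp point (between the pads) lies 19 mm behind it; z points along the fingers, y is the line along which they close (so a half turn about z gives the same grasp; the last joint's range is limited). The gripper opens to 87 mm and grips with 3 to 60 N. Pads are 19 mm wide; open, the fingers measure 117 mm over their backs; the gripper's body (75 mm by 190 mm) begins 51 mm behind the grasp point.
Start: joints at [85.29, 22.042, 0.453, 0, -68.411, -14.817], TCP at [0.209, 0.589, 0.223] pointing down, gripper open.
Joint ranges: [-179.83, 179.83], [-69.29, 118.12], [-61.27, 80.66], [-181.25, 117.63], [-171.15, -9.14], [-177.46, 177.46]. Speed limits (degrees/s): [159.86, 159.86, 180, 180, 180, 180].

INTERFACE

Orientations are given as a 3x3 rotation matrix whose columns are the frame's x, y, z axes.
In Python, from station import monitor, cams, ticket gives the robot as it stands.
- The arm moves only by the tool drive_tool, never from a script. Its argument "moves" is a list of rows, each an object with "delta_pos": the shift along the tool's x, y, z in mm, a list of three; "turn": the turn about the tool's z in rad; "claw": the opening, from 0 (shut) to 1 (fully open). A call has 1 to 12 rows; each row shifts and turns the commanded pose from where the row before left it, along the tool's axes as they then stand; what a row does not reach is not made up. A row lasts 1/8 s, in which the tool goes at most 62.5 mm and 10.7 degrees, less where a joint would pass 70% of its speed; a pose out of reach is approached as far as the arm can. A call is refused whole if a number of a shift passes 62.5 or a number of a turn 0.188, either way. A call with a gripper value outside its range is refused whole. The fingers move at their own pace and stop on an object; the grip force is fixed at half the most. Time passes only in rows, so rows that do not move let the fingers close. It gives the time, the measured TCP pose, the force, the opening and the grip force at its end, in the units of the state.
- monitor.sense(): the state, without advancing time (a new reading comes with each control period).
- cams.capture(name): name is "side" or "top" or "wrist"; returns a dict with "color" (400x640x3 uint8, red, green, blue), "range_z" (400x640 float32, m along the optical axis (not along the pixel's ray), 0 where there is no reading), "vertical_fov" (degrees; the focal length in pixels is half the picture's height over the tangent of half this angle, whatever the lens; pixels are square), "cx", "cy" (the principal point, pixels), "extrinsics" (4x4, takes a point from camera to world coordinates). Camera axes: x right, y down, z forward; pixel columns grow to the right and rows downward; lengths in m; the calibration is good to about 2 mm. The wrist camera is an equidistant fisheye: a pixel r from the principal point sees the ray r / f radians off the axis. A picture is of the moment at which its call begins.
- ticket.finish_job(): hands the job in; it is judged then, once.
The state is a dict: "time_s": time; "joints": joint angles; "joint_velocities": joint speeds; "effort": joint torques, N m; "tcp_pos": TCP position; "ee_rot": TCP orientation; "wrist_force": force on the tool from outside, world axes, zero at the start; "moment": the same for the moment, N m; "gripper_width": opening from 0.0 (shut) to 1.0 (fully open); "gripper_force": force on a finger pad.
Only numpy, scipy, OpenCV 4.12 (cv2) and the standard library are available. Lean on these libraries where they do the work, as an engineer would, in place of code of your own. Each camera call takes 0.05 s, during which the arm holds its last target. There are 200 camera calls.

## Working session

There is one attempt and no reset: what is moved stays moved. The work goes in short steps, Python scripts to look and compute and a tool call to move; the robot and the scene stay as the last step left them, time stands still between calls to the robot, and variables do not carry over. Pictures are saved under pics/ and viewed, at most 13 in all, crops included, and the job is handed in when it is done.

Besides the shell and the picture viewer there is one more tool, called after ">>>" by a JSON object that holds its "fn" and its "kwargs". drive_tool: Moves the arm, as the interface text tells. Its arguments: {"type":"object","properties":{"moves":{"type":"array","items":{"type":"object","properties":{"delta_pos":{"type":"array","items":{"type":"number"}},"turn":{"type":"number"},"claw":{"type":"number"}}}}},"required":["moves"]}

```bash
mkdir -p pics; cat > h.py <<'E'
import numpy as np,cv2
from station import monitor,cams,ticket
def cap(n):
    return cams.capture(n)
def cloud(c):
    h,w=c["range_z"].shape; f=h/2/np.tan(np.radians(c["vertical_fov"])/2)
    u,v=np.meshgrid(np.arange(w),np.arange(h)); z=c["range_z"]
    P=np.stack([(u-c["cx"])/f*z,(v-c["cy"])/f*z,z],-1)
    E=np.array(c["extrinsics"]); return P@E[:3,:3].T+E[:3,3]
E
python3 - <<'E'
from h import *
for n in("top","side"):
    c=cap(n); cv2.imwrite(f"pics/{n}0.png",c["color"][:,:,::-1]); np.savez(f"{n}0.npz",P=cloud(c),C=c["color"])
    print(n,c["vertical_fov"],np.round(c["extrinsics"],3).tolist())
s=monitor.sense(); print(s["time_s"],s["tcp_pos"],np.round(s["ee_rot"],3),s["wrist_force"])
E
```

```text
top 57.22630737788958 [[-0.026, -0.99, 0.141, 0.455], [-1.0, 0.025, -0.007, 0.084], [0.003, -0.141, -0.99, 0.902], [0.0, 0.0, 0.0, 1.0]]
side 43.153664370381705 [[0.917, -0.157, 0.368, 0.262], [-0.399, -0.312, 0.862, -0.671], [-0.02, -0.937, -0.349, 0.404], [0.0, 0.0, 0.0, 1.0]]
0.1 [0.20871917 0.58857047 0.22158439] [[ 0.942 -0.334 -0.001]
 [-0.334 -0.942 -0.002]
 [ 0.     0.002 -1.   ]] [-0.39359246 -0.70231076  0.53499357]
```

View pics/top0.png

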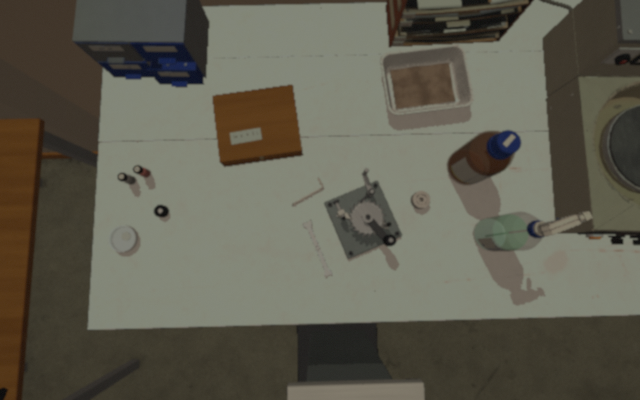

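View pics/side0.png

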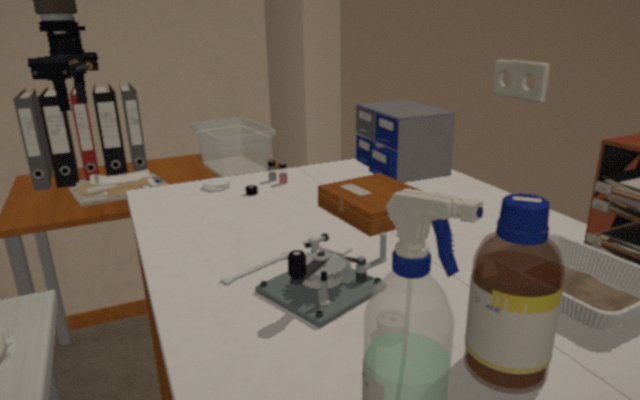

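The top view shows the rig at about (365,218), knob (390,240), weight (421,200), hex key (308,193) and spanner (317,250). I'll zoom in on the rig.

```bash
python3 - <<'E'
from h import *
d=np.load("top0.npz");P=d["P"];C=d["C"]
a=cv2.resize(C[160:285,285:445],(800,600)[:1]+(625,),interpolation=cv2.INTER_CUBIC)
a=cv2.resize(C[165:283,285:442],None,fx=5,fy=5,interpolation=cv2.INTER_CUBIC)
a=cv2.convertScaleAbs(a,alpha=1.6)
cv2.imwrite("pics/topc.png",a[:,:,::-1])
s=np.load("side0.npz")["C"]
b=cv2.resize(s[225:325,215:395],None,fx=4.4,fy=4.4,interpolation=cv2.INTER_CUBIC)
cv2.imwrite("pics/sidec.png",cv2.convertScaleAbs(b,alpha=1.5)[:,:,::-1])
for v,u in [(240,390),(217,368),(200,421),(213,343),(175,366),(186,377),(190,368)]:
    print(u,v,np.round(P[v,u],3))
Z=P[...,2]; m=(Z>0.005)&(Z<0.02)
sub=np.zeros_like(m);sub[165:283,320:410]=1;m&=sub
n,l,st,_=cv2.connectedComponentsWithStats(m.astype(np.uint8))
i=1+st[1:,4].argmax();q=P[l==i][:,:2].astype(np.float32);r=cv2.minAreaRect(q);print(r,cv2.boxPoints(r))
m=(Z>0.085)&(Z<0.11)&sub; print("knob",m.sum(),P[m].mean(0),np.median(P[m],0))
E
```

```text
390 240 [ 0.477 -0.079  0.097]
368 217 [ 0.531 -0.037  0.067]
421 200 [ 0.576 -0.179  0.006]
343 213 [0.542 0.019 0.063]
366 175 [ 0.636 -0.042  0.034]
377 186 [ 0.613 -0.071  0.011]
368 190 [ 0.597 -0.043  0.049]
((0.5256146788597107, -0.014859981834888458), (0.1498323380947113, 0.1110575795173645), 21.14276695251465) [[ 0.4357127   0.00990912]
 [ 0.47577035 -0.09367257]
 [ 0.61551666 -0.03962908]
 [ 0.575459    0.0639526 ]]
knob 115 [ 0.47622559 -0.07759345  0.09653833] [ 0.47678891 -0.07726505  0.09680488]
```

View pics/topc.png

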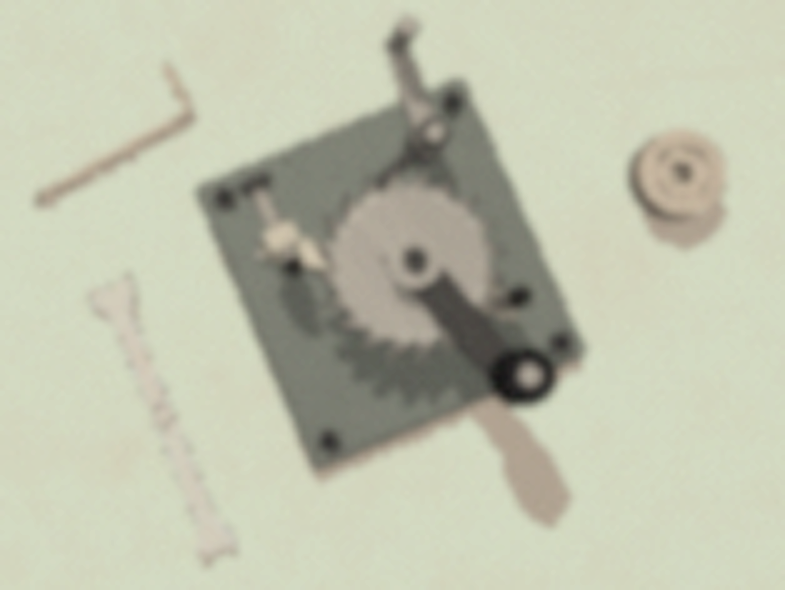

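View pics/sidec.png

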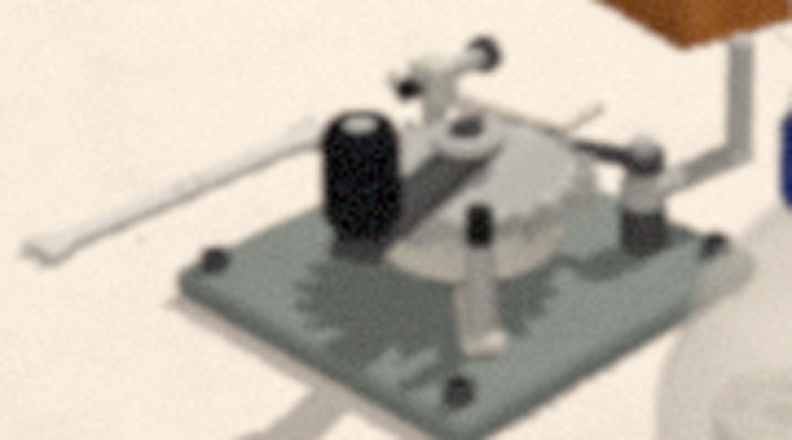

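The crops show drum hub, knob, wind stop (black top, 515,295) and rest stop (280,240). The lever post is at the top (405,30), which makes rig yaw about 20°. The geometry agrees with the given sizes: hub to knob 67 mm, and the post within 3 mm of prediction. I'll move over the rig and look from near.

>>> {"fn": "drive_tool", "kwargs": {"moves": [{"delta_pos": [47,35,0],"claw": 0},{"delta_pos": [47,35,0],"claw": 0},{"delta_pos": [47,35,0],"claw": 0},{"delta_pos": [47,35,0],"claw": 0},{"delta_pos": [47,35,0],"claw": 0},{"delta_pos": [47,35,0],"claw": 0},{"delta_pos": [47,35,0],"claw": 0},{"delta_pos": [47,35,0],"claw": 0},{"delta_pos": [47,35,0],"claw": 0},{"delta_pos": [47,35,0],"claw": 0},{"delta_pos": [47,35,0],"claw": 0},{"delta_pos": [47,35,0],"claw": 0}]}}

```text
invalid input
```

```bash
cat >> h.py <<'E'
def fish(c,u,v,z=None):
    """pixels u,v -> world points, by depth or on plane height z"""
    f=200/np.tan(np.radians(c["vertical_fov"])/2); x=u-c["cx"];y=v-c["cy"];r=np.hypot(x,y)+1e-9;t=r/f
    d=np.stack([np.sin(t)*x/r,np.sin(t)*y/r,np.cos(t)],-1); E=np.array(c["extrinsics"])
    if z is None:
        d=d/d[...,2:]*c["range_z"][np.asarray(v,int),np.asarray(u,int)][...,None]; return d@E[:3,:3].T+E[:3,3]
    D=d@E[:3,:3].T; return E[:3,3]+D*((z-E[2,3])/D[...,2])[...,None]
E
python3 - <<'E'
from h import *
import pickle
c=cap("wrist");pickle.dump(c,open("w1.pkl","wb"))
cv2.imwrite("pics/w1.png",c["color"][:,:,::-1])
print(c["vertical_fov"],c["cx"],c["cy"],np.round(c["extrinsics"],3).tolist())
s=monitor.sense();print(s["time_s"],s["tcp_pos"],s["wrist_force"],s["gripper_width"])
v,u=np.mgrid[0:400,0:640];P=fish(c,u,v);Z=P[...,2]
near=np.hypot(P[...,0]-.53,P[...,1]+.037)<.14
for lo,hi in((.09,.105),(.07,.085),(.055,.069)):
    m=((Z>lo)&(Z<hi)&near).astype(np.uint8);n,l,st,ce=cv2.connectedComponentsWithStats(m)
    for i in range(1,n):
        if st[i,4]>25: q=P[l==i];print(lo,st[i,4],ce[i].round(),np.round(q.mean(0),4),np.round(np.ptp(q,axis=0),3))
E
```

```text
65.70646984690485 321.92939991534695 193.4214693928047 [[-0.334, -0.909, -0.249, 0.278], [-0.943, 0.322, 0.087, 0.565], [0.002, 0.264, -0.965, 0.383], [0.0, 0.0, 0.0, 1.0]]
0.15 [0.2087281  0.58864846 0.22173287] [-0.74246971  0.48784615  0.05202626] 1.0007178753324062
```

View pics/w1.png

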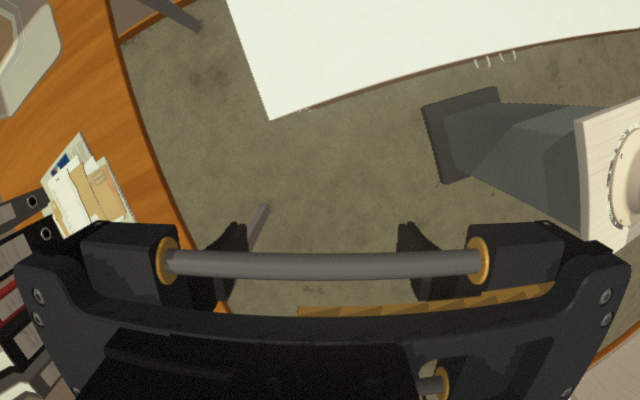

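The picture shows only floor and table edge because the arm did not move. The call was refused, probably because "turn" is required.

>>> {"fn": "drive_tool", "kwargs": {"moves": [{"delta_pos": [47,35,0],"turn": 0,"claw": 0},{"delta_pos": [47,35,0],"turn": 0,"claw": 0},{"delta_pos": [47,35,0],"turn": 0,"claw": 0},{"delta_pos": [47,35,0],"turn": 0,"claw": 0},{"delta_pos": [47,35,0],"turn": 0,"claw": 0},{"delta_pos": [47,35,0],"turn": 0,"claw": 0},{"delta_pos": [47,35,0],"turn": 0,"claw": 0},{"delta_pos": [47,35,0],"turn": 0,"claw": 0},{"delta_pos": [47,35,0],"turn": 0,"claw": 0},{"delta_pos": [47,35,0],"turn": 0,"claw": 0},{"delta_pos": [47,35,0],"turn": 0,"claw": 0},{"delta_pos": [47,35,0],"turn": 0,"claw": 0}]}}

```text
time_s: 1.65
tcp_pos: [0.6008, 0.003, 0.2223]
ee_rot: [[0.943, -0.334, -0.0], [-0.334, -0.943, 0.0], [-0.0, 0.0, -1.0]]
wrist_force: [0.4, 1.5, -0.6]
gripper_width: 0.005
gripper_force: 0.0
```

```bash
cat > w.py <<'E'
from h import *
import pickle,sys
k=sys.argv[1]
c=cap("wrist");pickle.dump(c,open(k+".pkl","wb"))
cv2.imwrite(f"pics/{k}.png",cv2.convertScaleAbs(c["color"],alpha=1.3)[:,:,::-1])
s=monitor.sense();print(s["time_s"],s["tcp_pos"],s["wrist_force"],s["gripper_width"])
v,u=np.mgrid[0:400,0:640];P=fish(c,u,v);Z=P[...,2]
near=np.hypot(P[...,0]-.53,P[...,1]+.037)<.14
for lo,hi in((.09,.105),(.07,.085),(.053,.069)):
    m=((Z>lo)&(Z<hi)&near).astype(np.uint8);n,l,st,ce=cv2.connectedComponentsWithStats(m)
    for i in range(1,n):
        if st[i,4]>25: q=P[l==i];print(lo,st[i,4],ce[i].round(),np.round(q.mean(0),4),np.round(np.ptp(q,axis=0),3))
E
python3 w.py w2
```

```text
1.7 [ 0.60372747 -0.0021596   0.22168668] [ 4.95022694 -1.80151511  1.62273408] 0.006278556739590754
0.07 78 [347. 132.] [ 0.6409 -0.0371  0.0769] [0.009 0.01  0.008]
0.053 34 [370. 168.] [ 0.5943 -0.0503  0.0536] [0.008 0.008 0.002]
0.053 178 [309. 216.] [0.5661 0.0309 0.0597] [0.026 0.024 0.011]
0.053 291 [377. 220.] [ 0.5373 -0.0387  0.0633] [0.025 0.032 0.013]
0.053 74 [419. 221.] [ 0.5174 -0.0854  0.0595] [0.01  0.01  0.009]
```

View pics/w2.png

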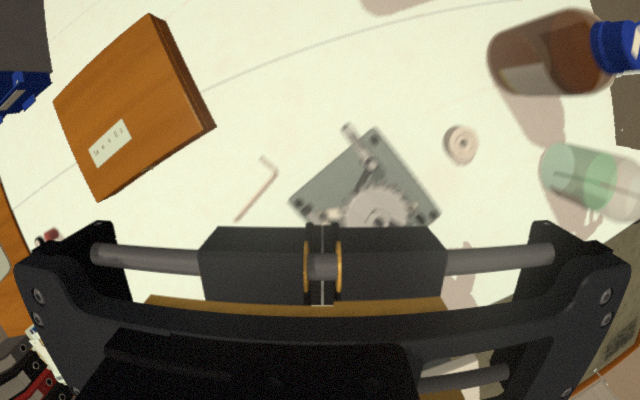

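From near, the post top is at (0.641,-0.037), the pin at (0.594,-0.050) and the wind stop at (0.517,-0.085), which all fit together. I'll lower the shut fingers on the post's +y side.

>>> {"fn": "drive_tool", "kwargs": {"moves": [{"delta_pos": [15,-4,30],"turn": 0,"claw": 0},{"delta_pos": [15,-4,30],"turn": 0,"claw": 0},{"delta_pos": [15,-4,30],"turn": 0,"claw": 0},{"delta_pos": [0,0,30],"turn": 0,"claw": 0},{"delta_pos": [0,0,30],"turn": 0,"claw": 0},{"delta_pos": [0,0,20],"turn": 0,"claw": 0},{"delta_pos": [0,0,0],"turn": 0,"claw": 0},{"delta_pos": [0,0,0],"turn": 0,"claw": 0}]}}

```text
time_s: 2.7
tcp_pos: [0.6471, 0.0011, 0.0534]
ee_rot: [[0.943, -0.334, 0.001], [-0.334, -0.943, -0.0], [0.001, -0.0, -1.0]]
wrist_force: [-0.5, 0.2, 1.5]
gripper_width: 0.006
gripper_force: 0.0
```

>>> {"fn": "drive_tool", "kwargs": {"moves": [{"delta_pos": [0,2,0],"turn": 0,"claw": 0},{"delta_pos": [0,2,0],"turn": 0,"claw": 0},{"delta_pos": [0,2,0],"turn": 0,"claw": 0},{"delta_pos": [0,2,0],"turn": 0,"claw": 0},{"delta_pos": [0,2,0],"turn": 0,"claw": 0},{"delta_pos": [0,0,0],"turn": 0,"claw": 0}]}}

```text
time_s: 3.45
tcp_pos: [0.643, -0.0086, 0.0525]
ee_rot: [[0.942, -0.334, -0.0], [-0.334, -0.942, -0.0], [-0.0, 0.0, -1.0]]
wrist_force: [-0.7, -0.0, -0.0]
gripper_width: 0.008
gripper_force: 0.0
```

>>> {"fn": "drive_tool", "kwargs": {"moves": [{"delta_pos": [0.5,2,0],"turn": 0,"claw": 0},{"delta_pos": [0.5,2,0],"turn": 0,"claw": 0},{"delta_pos": [0.5,2,0],"turn": 0,"claw": 0},{"delta_pos": [0.5,2,0],"turn": 0,"claw": 0},{"delta_pos": [0.5,2,0],"turn": 0,"claw": 0},{"delta_pos": [0.5,2,0],"turn": 0,"claw": 0},{"delta_pos": [0.5,2,0],"turn": 0,"claw": 0},{"delta_pos": [0.5,2,0],"turn": 0,"claw": 0}]}}

```text
time_s: 4.45
tcp_pos: [0.6422, -0.0245, 0.0526]
ee_rot: [[0.943, -0.334, 0.002], [-0.334, -0.943, 0.001], [0.001, -0.001, -1.0]]
wrist_force: [1.3, 2.7, -0.7]
gripper_width: 0.005
gripper_force: 1.2
```

>>> {"fn": "drive_tool", "kwargs": {"moves": [{"delta_pos": [0.5,2,0],"turn": 0,"claw": 0},{"delta_pos": [0.5,2,0],"turn": 0,"claw": 0},{"delta_pos": [0.5,2,0],"turn": 0,"claw": 0},{"delta_pos": [0.5,2,0],"turn": 0,"claw": 0}]}}

```text
time_s: 4.95
tcp_pos: [0.6416, -0.0331, 0.0531]
ee_rot: [[0.943, -0.334, 0.002], [-0.334, -0.943, 0.0], [0.002, -0.001, -1.0]]
wrist_force: [3.2, 2.7, 0.9]
gripper_width: 0.006
gripper_force: 1.8
```

>>> {"fn": "drive_tool", "kwargs": {"moves": [{"delta_pos": [0.5,2,0],"turn": 0,"claw": 0},{"delta_pos": [0.5,2,0],"turn": 0,"claw": 0},{"delta_pos": [0.5,2,0],"turn": 0,"claw": 0},{"delta_pos": [0.5,2,0],"turn": 0,"claw": 0},{"delta_pos": [0.5,2,0],"turn": 0,"claw": 0},{"delta_pos": [0,1,0],"turn": 0,"claw": 0}]}}

```text
time_s: 5.7
tcp_pos: [0.6393, -0.0445, 0.0525]
ee_rot: [[0.942, -0.334, -0.0], [-0.334, -0.942, -0.0], [-0.0, 0.0, -1.0]]
wrist_force: [3.5, 2.6, 1.4]
gripper_width: 0.003
gripper_force: 1.7
```

>>> {"fn": "drive_tool", "kwargs": {"moves": [{"delta_pos": [0,1,0],"turn": 0,"claw": 0},{"delta_pos": [0,1,0],"turn": 0,"claw": 0}]}}

```text
time_s: 5.95
tcp_pos: [0.6387, -0.0462, 0.0524]
ee_rot: [[0.943, -0.334, -0.0], [-0.334, -0.943, -0.0], [-0.0, 0.0, -1.0]]
wrist_force: [3.5, 2.6, 1.6]
gripper_width: 0.005
gripper_force: 1.7
```

>>> {"fn": "drive_tool", "kwargs": {"moves": [{"delta_pos": [0,1,0],"turn": 0,"claw": 0},{"delta_pos": [0,1,0],"turn": 0,"claw": 0}]}}

```text
time_s: 6.2
tcp_pos: [0.638, -0.0481, 0.0524]
ee_rot: [[0.942, -0.334, -0.0], [-0.334, -0.942, -0.0], [-0.0, 0.0, -1.0]]
wrist_force: [3.5, 2.4, 1.6]
gripper_width: 0.008
gripper_force: 1.7
```

>>> {"fn": "drive_tool", "kwargs": {"moves": [{"delta_pos": [0,1,0],"turn": 0,"claw": 0}]}}

```text
time_s: 6.32
tcp_pos: [0.6377, -0.0491, 0.0525]
ee_rot: [[0.942, -0.334, -0.0], [-0.334, -0.942, 0.0], [-0.0, 0.0, -1.0]]
wrist_force: [3.3, 2.5, 0.4]
gripper_width: 0.004
gripper_force: 1.6
```

>>> {"fn": "drive_tool", "kwargs": {"moves": [{"delta_pos": [0,1,0],"turn": 0,"claw": 0}]}}

```text
time_s: 6.45
tcp_pos: [0.6373, -0.05, 0.0525]
ee_rot: [[0.942, -0.334, -0.0], [-0.334, -0.942, 0.0], [-0.0, 0.0, -1.0]]
wrist_force: [3.5, 2.1, 0.5]
gripper_width: 0.005
gripper_force: 1.6
```

```bash
cat > post.py <<'E'
from h import *
c=cap("wrist");v,u=np.mgrid[0:400,0:640];P=fish(c,u,v);Z=P[...,2]
m=((Z>.068)&(Z<.084)&(np.hypot(P[...,0]-.594,P[...,1]+.05)<.07)&(P[...,1]<-.01)).astype(np.uint8)
n,l,st,ce=cv2.connectedComponentsWithStats(m)
for i in range(1,n):
    if st[i,4]>25:
        q=P[l==i].mean(0);d=q-[.594,-.05,0];print(st[i,4],ce[i],q.round(4),np.hypot(*d[:2]),np.degrees(np.arctan2(d[1],d[0])))
E
python3 post.py
```

```text
416 [321.92548077 242.16826923] [ 0.6473 -0.053   0.0759] 0.05341039247642975 -3.195971688309296
```

```bash
python3 - <<'E'
from h import *
import pickle
c=cap("wrist");pickle.dump(c,open("w3.pkl","wb"))
a=c["color"][90:250,230:450];cv2.imwrite("pics/w3.png",cv2.convertScaleAbs(cv2.resize(a,None,fx=3.5,fy=3.5,interpolation=2),alpha=1.4)[:,:,::-1])
E
```

```text
(no output)
```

View pics/w3.png

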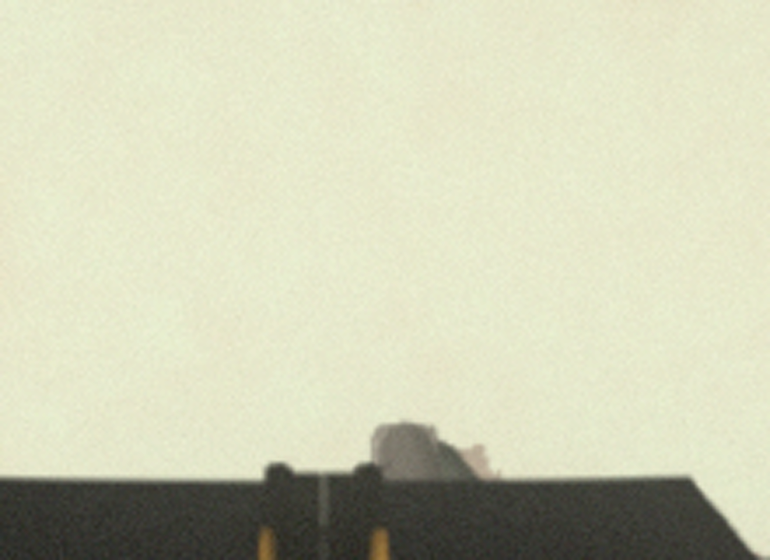

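The post is just visible at full-frame pixel (346,214), on the finger's right flank. I'll compute its angle.

```bash
python3 - <<'E'
from h import *
import pickle
c=pickle.load(open("w3.pkl","rb"))
for u,v in((346,212),(346,214),(346,217)):
    q=fish(c,np.array([u]),np.array([v]),.077)[0];q2=fish(c,np.array([u]),np.array([v]))[0];d=q-[.594,-.05,0];print(q.round(4),q2.round(4),np.hypot(*d[:2]),np.degrees(np.arctan2(d[1],d[0])))
E
```

```text
[ 0.6584 -0.069   0.077 ] [ 0.6446 -0.0676  0.0373] 0.06717096283627007 -16.42933546269055
[ 0.6575 -0.0687  0.077 ] [ 0.6444 -0.0673  0.0402] 0.0661800877843702 -16.40387749054908
[ 0.6561 -0.0682  0.077 ] [ 0.6446 -0.0669  0.0456] 0.0646853674255179 -16.36452268760553
```

>>> {"fn": "drive_tool", "kwargs": {"moves": [{"delta_pos": [0.5,1,0],"turn": 0,"claw": 0},{"delta_pos": [0.5,1,0],"turn": 0,"claw": 0}]}}

```text
time_s: 6.8
tcp_pos: [0.637, -0.0522, 0.0524]
ee_rot: [[0.942, -0.334, -0.002], [-0.334, -0.942, 0.0], [-0.002, 0.001, -1.0]]
wrist_force: [0.6, 2.5, 2.0]
gripper_width: 0.008
gripper_force: 1.6
```

>>> {"fn": "drive_tool", "kwargs": {"moves": [{"delta_pos": [0.5,1,0],"turn": 0,"claw": 0}]}}

```text
time_s: 6.92
tcp_pos: [0.6368, -0.0533, 0.0523]
ee_rot: [[0.942, -0.335, -0.002], [-0.335, -0.942, 0.0], [-0.002, 0.001, -1.0]]
wrist_force: [-0.7, 2.9, 2.1]
gripper_width: 0.008
gripper_force: 1.7
```

>>> {"fn": "drive_tool", "kwargs": {"moves": [{"delta_pos": [0.5,1,0],"turn": 0,"claw": 0}]}}

```text
time_s: 7.05
tcp_pos: [0.6368, -0.0544, 0.0522]
ee_rot: [[0.942, -0.335, -0.003], [-0.335, -0.942, 0.0], [-0.002, 0.001, -1.0]]
wrist_force: [-1.4, 3.7, 2.4]
gripper_width: 0.009
gripper_force: 1.9
```

>>> {"fn": "drive_tool", "kwargs": {"moves": [{"delta_pos": [0,1,0],"turn": 0,"claw": 0}]}}

```text
time_s: 7.18
tcp_pos: [0.6368, -0.0547, 0.0522]
ee_rot: [[0.942, -0.335, -0.002], [-0.335, -0.942, 0.001], [-0.002, -0.0, -1.0]]
wrist_force: [-2.0, 7.6, 2.5]
gripper_width: 0.004
gripper_force: 3.5
```

>>> {"fn": "drive_tool", "kwargs": {"moves": [{"delta_pos": [0,0.5,0],"turn": 0,"claw": 0}]}}

```text
time_s: 7.3
tcp_pos: [0.6368, -0.0548, 0.0522]
ee_rot: [[0.942, -0.334, -0.001], [-0.334, -0.942, 0.001], [-0.002, -0.001, -1.0]]
wrist_force: [-1.0, 8.2, 1.9]
gripper_width: 0.001
gripper_force: 3.7
```

>>> {"fn": "drive_tool", "kwargs": {"moves": [{"delta_pos": [0,0.5,0],"turn": 0,"claw": 0}]}}

```text
time_s: 7.42
tcp_pos: [0.6368, -0.0549, 0.0522]
ee_rot: [[0.942, -0.334, -0.001], [-0.334, -0.942, 0.002], [-0.001, -0.001, -1.0]]
wrist_force: [-1.3, 9.3, 2.6]
gripper_width: 0.007
gripper_force: 4.2
```

The lever is on its hard stop at about 9 N. I'll back off, rise, and go to a standoff where the wrist camera sees knob and hub.

>>> {"fn": "drive_tool", "kwargs": {"moves": [{"delta_pos": [0,-8,0],"turn": 0,"claw": 0},{"delta_pos": [0,-7,0],"turn": 0,"claw": 0},{"delta_pos": [0,0,-40],"turn": 0,"claw": 0},{"delta_pos": [0,0,-50],"turn": 0,"claw": 0},{"delta_pos": [0,0,-50],"turn": 0,"claw": 0},{"delta_pos": [-35,16,0],"turn": 0,"claw": 0.6},{"delta_pos": [-35,16,0],"turn": 0,"claw": 0.6},{"delta_pos": [-35,16,0],"turn": 0,"claw": 0.6},{"delta_pos": [-35,16,0],"turn": 0,"claw": 0.6},{"delta_pos": [-35,16,0],"turn": 0,"claw": 0.6},{"delta_pos": [-35,16,0],"turn": 0,"claw": 0.6},{"delta_pos": [0,0,0],"turn": 0,"claw": 0.6}]}}

```text
time_s: 8.93
tcp_pos: [0.4098, -0.063, 0.1926]
ee_rot: [[0.942, -0.335, -0.001], [-0.335, -0.942, -0.0], [-0.001, 0.0, -1.0]]
wrist_force: [-0.0, -0.0, -0.7]
gripper_width: 0.59
gripper_force: 0.0
```

```bash
python3 w.py w4
```

```text
8.975 [ 0.41172645 -0.06277508  0.19298421] [ 0.63153281 -0.47308786  0.79669377] 0.5930996839764998
0.09 715 [314. 114.] [ 0.4784 -0.0801  0.0969] [0.025 0.026 0.008]
0.053 37 [247.  17.] [ 0.5943 -0.0498  0.0538] [0.008 0.007 0.002]
0.053 1438 [271.  87.] [ 0.5167 -0.0496  0.061 ] [0.063 0.056 0.013]
0.053 523 [191.  85.] [0.5512 0.0251 0.0605] [0.048 0.028 0.012]
0.053 89 [307.  75.] [ 0.5153 -0.0855  0.0607] [0.009 0.009 0.009]
```

View pics/w4.png

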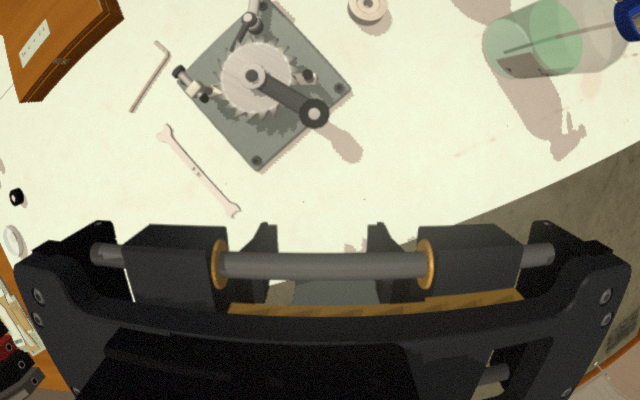

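The knob is at pixel (314,114), hub (255,76) and rest stop screw running (178,70) to (205,97). The lever is over, with the pawl still at the wheel.

```bash
python3 - <<'E'
from h import *
import pickle
c=pickle.load(open("w4.pkl","rb"))
f=lambda u,v,z:fish(c,np.array([u]),np.array([v]),z)[0]
h=f(255,76,.066);k=f(314.5,113,.097);print("hub",h,"knob",k,np.hypot(*(k-h)[:2]),np.degrees(np.arctan2(*(k-h)[1::-1])))
for p in((178,70),(205,97),(216,102)):
    q=f(*p,.056);d=q-h;print(p,q.round(4),np.hypot(*d[:2]),np.degrees(np.arctan2(d[1],d[0])))
E
```

```text
hub [ 0.531337   -0.03964855  0.066     ] knob [ 0.47872    -0.08042468  0.097     ] 0.0665675801306828 -142.22570499706265
(178, 70) [0.5731 0.035  0.056 ] 0.08555538528632169 60.76025283693559
(205, 97) [0.534  0.0168 0.056 ] 0.056532037629850235 87.30924408918504
(216, 102) [0.5245 0.0077 0.056 ] 0.04785217378675401 98.16649413820524
```

>>> {"fn": "drive_tool", "kwargs": {"moves": [{"delta_pos": [23,-2,15],"turn": 0,"claw": 0.6},{"delta_pos": [23,-2,15],"turn": 0,"claw": 0.6},{"delta_pos": [22.5,-2,15],"turn": 0,"claw": 0.6},{"delta_pos": [0,0,0],"turn": 0,"claw": 0.6},{"delta_pos": [0,0,25],"turn": 0,"claw": 0.6},{"delta_pos": [0,0,25],"turn": 0,"claw": 0.6},{"delta_pos": [0,0,20],"turn": 0,"claw": 0.6},{"delta_pos": [0,0,8],"turn": 0,"claw": 0.6},{"delta_pos": [0,0,0],"turn": 0,"claw": 0.6},{"delta_pos": [0,0,0],"turn": 0,"claw": 0.6}]}}

```text
time_s: 10.22
tcp_pos: [0.4796, -0.0796, 0.0705]
ee_rot: [[0.943, -0.334, 0.002], [-0.334, -0.943, 0.0], [0.002, -0.001, -1.0]]
wrist_force: [-0.3, 0.2, -0.6]
gripper_width: 0.599
gripper_force: 0.0
```

>>> {"fn": "drive_tool", "kwargs": {"moves": [{"delta_pos": [0,0,0],"turn": 0,"claw": 0.2},{"delta_pos": [0,0,0],"turn": 0,"claw": 0.2},{"delta_pos": [0,0,0],"turn": 0,"claw": 0.2},{"delta_pos": [0,0,0],"turn": 0,"claw": 0.2},{"delta_pos": [0,0,0],"turn": 0,"claw": 0.2},{"delta_pos": [0,0,0],"turn": 0,"claw": 0.2}]}}

```text
time_s: 10.98
tcp_pos: [0.4785, -0.0801, 0.0697]
ee_rot: [[0.942, -0.334, -0.001], [-0.334, -0.942, -0.001], [-0.001, 0.001, -1.0]]
wrist_force: [-2.4, -4.0, 3.8]
gripper_width: 0.29
gripper_force: 30.0
```

Gripped the knob (25 mm). I'll wind on about 0.1 rad.

>>> {"fn": "drive_tool", "kwargs": {"moves": [{"delta_pos": [1.6,0.9,0],"turn": 0,"claw": 0.2},{"delta_pos": [1.6,0.9,0],"turn": 0,"claw": 0.2},{"delta_pos": [1.6,0.9,0],"turn": 0,"claw": 0.2},{"delta_pos": [1.6,0.9,0],"turn": 0,"claw": 0.2},{"delta_pos": [0,0,0],"turn": 0,"claw": 0.2}]}}

```text
time_s: 11.6
tcp_pos: [0.4819, -0.0843, 0.0696]
ee_rot: [[0.942, -0.335, -0.004], [-0.335, -0.942, 0.001], [-0.004, 0.0, -1.0]]
wrist_force: [-6.9, 3.8, 7.6]
gripper_width: 0.289
gripper_force: 30.0
```

```bash
python3 - <<'E'
from h import *
import pickle
s=monitor.sense();print(s["time_s"],s["tcp_pos"],s["wrist_force"],s["gripper_width"])
c=cap("wrist");pickle.dump(c,open("w5.pkl","wb"))
cv2.imwrite("pics/w5.png",cv2.convertScaleAbs(cv2.resize(c["color"][0:230,180:440],None,fx=2.6,fy=2.6,interpolation=2),alpha=1.4)[:,:,::-1])
E
```

```text
11.6 [ 0.48188792 -0.08433842  0.06960217] [-6.91432553  3.77260033  7.61495002] 0.28897859737062914
```

View pics/w5.png

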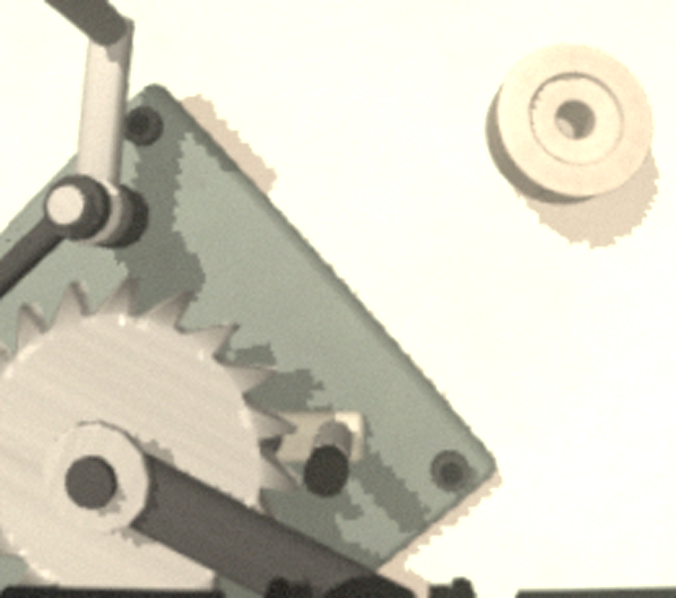

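The view shows the lever over and the pawl (lower left of the pin) leaving toward the left edge. The arm is still well short of the wind stop (325,470). I'll wind 2 mm further and view the pawl.

>>> {"fn": "drive_tool", "kwargs": {"moves": [{"delta_pos": [1.6,0.9,0],"turn": 0,"claw": 0.2},{"delta_pos": [0.8,0.5,0],"turn": 0,"claw": 0.2},{"delta_pos": [0,0,0],"turn": 0,"claw": 0.2}]}}

```text
time_s: 12.02
tcp_pos: [0.4836, -0.0862, 0.0696]
ee_rot: [[0.942, -0.335, -0.004], [-0.335, -0.942, 0.002], [-0.004, -0.0, -1.0]]
wrist_force: [-6.6, 5.4, 9.1]
gripper_width: 0.291
gripper_force: 30.0
```

```bash
python3 - <<'E'
from h import *
import pickle
c=cap("wrist");pickle.dump(c,open("w6.pkl","wb"))
cv2.imwrite("pics/w6.png",cv2.convertScaleAbs(cv2.resize(c["color"][0:230,90:330],None,fx=2.6,fy=2.6,interpolation=2),alpha=1.4)[:,:,::-1])
E
```

```text
(no output)
```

View pics/w6.png

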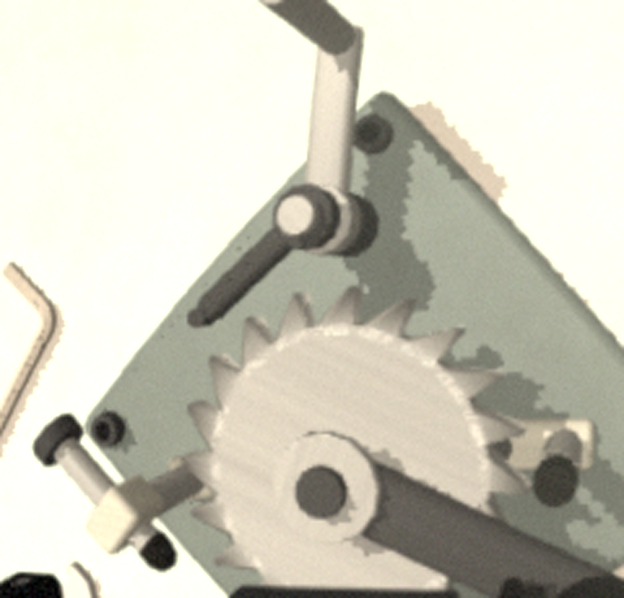

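The pawl tip (200,320) is well clear of the wheel. Next come the arc steps for easing back.

```bash
cat > arc.py <<'E'
import numpy as np,sys
a0,a1,n=float(sys.argv[1]),float(sys.argv[2]),int(sys.argv[3])
a=np.radians(np.linspace(a0,a1,n+1));p=70*np.c_[np.cos(a),np.sin(a)];d=np.diff(p,axis=0)
R=np.array([[.942,-.335],[-.335,-.942]]);print((d@R).round(1).tolist())
E
python3 arc.py 224 164 12;python3 arc.py 164 124 10;python3 arc.py 124 94 15
```

```text
[[-5.3, -3.0], [-5.1, -3.4], [-4.7, -3.8], [-4.4, -4.2], [-4.0, -4.6], [-3.6, -4.9], [-3.2, -5.2], [-2.7, -5.5], [-2.2, -5.7], [-1.7, -5.9], [-1.2, -6.0], [-0.6, -6.1]]
[[-0.1, -4.9], [0.2, -4.9], [0.5, -4.9], [0.9, -4.8], [1.2, -4.7], [1.5, -4.6], [1.9, -4.5], [2.2, -4.4], [2.5, -4.2], [2.8, -4.0]]
[[1.5, -1.9], [1.6, -1.9], [1.6, -1.8], [1.7, -1.8], [1.7, -1.7], [1.8, -1.7], [1.9, -1.6], [1.9, -1.5], [2.0, -1.5], [2.0, -1.4], [2.1, -1.3], [2.1, -1.2], [2.1, -1.2], [2.2, -1.1], [2.2, -1.0]]
```

>>> {"fn": "drive_tool", "kwargs": {"moves": [{"delta_pos": [-5.3,-3.0,0],"turn": 0,"claw": 0.2},{"delta_pos": [-5.1,-3.4,0],"turn": 0,"claw": 0.2},{"delta_pos": [-4.7,-3.8,0],"turn": 0,"claw": 0.2},{"delta_pos": [-4.4,-4.2,0],"turn": 0,"claw": 0.2},{"delta_pos": [-4.0,-4.6,0],"turn": 0,"claw": 0.2},{"delta_pos": [-3.6,-4.9,0],"turn": 0,"claw": 0.2}]}}

```text
time_s: 12.82
tcp_pos: [0.4662, -0.0551, 0.0696]
ee_rot: [[0.942, -0.335, -0.003], [-0.335, -0.942, 0.001], [-0.003, 0.0, -1.0]]
wrist_force: [-5.0, 2.7, 7.8]
gripper_width: 0.29
gripper_force: 30.0
```

>>> {"fn": "drive_tool", "kwargs": {"moves": [{"delta_pos": [-3.2,-5.2,0],"turn": 0,"claw": 0.2},{"delta_pos": [-2.7,-5.5,0],"turn": 0,"claw": 0.2},{"delta_pos": [-2.2,-5.7,0],"turn": 0,"claw": 0.2},{"delta_pos": [-1.7,-5.9,0],"turn": 0,"claw": 0.2},{"delta_pos": [-1.2,-6.0,0],"turn": 0,"claw": 0.2},{"delta_pos": [-0.6,-6.1,0],"turn": 0,"claw": 0.2}]}}

```text
time_s: 13.58
tcp_pos: [0.4666, -0.0186, 0.0696]
ee_rot: [[0.942, -0.335, -0.004], [-0.335, -0.942, 0.001], [-0.004, 0.0, -1.0]]
wrist_force: [-6.5, 4.2, 9.3]
gripper_width: 0.291
gripper_force: 30.0
```

>>> {"fn": "drive_tool", "kwargs": {"moves": [{"delta_pos": [-0.8,-4.9,-0.5],"turn": 0,"claw": 0.2},{"delta_pos": [-0.3,-4.9,-0.5],"turn": 0,"claw": 0.2},{"delta_pos": [0.2,-4.9,0],"turn": 0,"claw": 0.2},{"delta_pos": [0.9,-4.8,0],"turn": 0,"claw": 0.2},{"delta_pos": [1.2,-4.7,0],"turn": 0,"claw": 0.2}]}}

```text
time_s: 14.2
tcp_pos: [0.477, 0.0032, 0.0698]
ee_rot: [[0.942, -0.335, -0.002], [-0.335, -0.942, -0.0], [-0.002, 0.001, -1.0]]
wrist_force: [-3.2, 3.6, -4.9]
gripper_width: 0.29
gripper_force: 30.0
```

>>> {"fn": "drive_tool", "kwargs": {"moves": [{"delta_pos": [1.5,-4.6,0],"turn": 0,"claw": 0.2},{"delta_pos": [1.9,-4.5,0],"turn": 0,"claw": 0.2},{"delta_pos": [2.2,-4.4,0],"turn": 0,"claw": 0.2}]}}

```text
time_s: 14.58
tcp_pos: [0.4868, 0.0141, 0.0699]
ee_rot: [[0.942, -0.335, -0.002], [-0.335, -0.942, 0.0], [-0.002, 0.001, -1.0]]
wrist_force: [-3.8, 3.6, -6.3]
gripper_width: 0.291
gripper_force: 30.0
```

>>> {"fn": "drive_tool", "kwargs": {"moves": [{"delta_pos": [0.8,-2.6,0.5],"turn": 0,"claw": 0.2},{"delta_pos": [0.9,-2.6,0.5],"turn": 0,"claw": 0.2},{"delta_pos": [1.4,-2.0,0],"turn": 0,"claw": 0.2},{"delta_pos": [1.5,-1.9,0],"turn": 0,"claw": 0.2}]}}

```text
time_s: 15.08
tcp_pos: [0.4954, 0.0209, 0.0698]
ee_rot: [[0.943, -0.334, 0.001], [-0.334, -0.943, 0.0], [0.001, -0.0, -1.0]]
wrist_force: [-1.7, 1.0, -3.3]
gripper_width: 0.292
gripper_force: 30.0
```

>>> {"fn": "drive_tool", "kwargs": {"moves": [{"delta_pos": [1.5,-1.9,0],"turn": 0,"claw": 0.2},{"delta_pos": [1.6,-1.9,0],"turn": 0,"claw": 0.2}]}}

```text
time_s: 15.32
tcp_pos: [0.4995, 0.0235, 0.0698]
ee_rot: [[0.943, -0.334, 0.001], [-0.334, -0.943, 0.0], [0.001, -0.0, -1.0]]
wrist_force: [-1.0, 1.8, -2.4]
gripper_width: 0.289
gripper_force: 30.0
```

>>> {"fn": "drive_tool", "kwargs": {"moves": [{"delta_pos": [1.2,-1.4,0],"turn": 0,"claw": 0.2}]}}

```text
time_s: 15.45
tcp_pos: [0.5012, 0.0244, 0.0698]
ee_rot: [[0.943, -0.334, 0.001], [-0.334, -0.943, 0.0], [0.001, -0.0, -1.0]]
wrist_force: [-1.9, 1.6, -1.9]
gripper_width: 0.291
gripper_force: 30.0
```

>>> {"fn": "drive_tool", "kwargs": {"moves": [{"delta_pos": [1.2,-1.4,0],"turn": 0,"claw": 0.2}]}}

```text
time_s: 15.58
tcp_pos: [0.5027, 0.0252, 0.0698]
ee_rot: [[0.943, -0.334, 0.001], [-0.334, -0.943, -0.0], [0.001, -0.0, -1.0]]
wrist_force: [-1.1, 1.3, -1.7]
gripper_width: 0.29
gripper_force: 30.0
```

>>> {"fn": "drive_tool", "kwargs": {"moves": [{"delta_pos": [1.1,-1.0,0],"turn": 0,"claw": 0.2}]}}

```text
time_s: 15.7
tcp_pos: [0.504, 0.0258, 0.0698]
ee_rot: [[0.943, -0.334, 0.001], [-0.334, -0.943, -0.0], [0.001, -0.0, -1.0]]
wrist_force: [-1.4, 1.0, -1.3]
gripper_width: 0.289
gripper_force: 30.0
```

>>> {"fn": "drive_tool", "kwargs": {"moves": [{"delta_pos": [1.1,-1.0,0],"turn": 0,"claw": 0.2}]}}

```text
time_s: 15.82
tcp_pos: [0.5053, 0.0264, 0.0698]
ee_rot: [[0.943, -0.334, 0.0], [-0.334, -0.943, 0.0], [0.0, -0.0, -1.0]]
wrist_force: [-2.2, 2.2, -0.9]
gripper_width: 0.292
gripper_force: 30.0
```

>>> {"fn": "drive_tool", "kwargs": {"moves": [{"delta_pos": [1.2,-1.0,0],"turn": 0,"claw": 0.2}]}}

```text
time_s: 15.95
tcp_pos: [0.5068, 0.027, 0.0698]
ee_rot: [[0.943, -0.334, 0.0], [-0.334, -0.943, 0.0], [0.0, -0.0, -1.0]]
wrist_force: [-2.3, 0.7, -0.5]
gripper_width: 0.289
gripper_force: 30.0
```

>>> {"fn": "drive_tool", "kwargs": {"moves": [{"delta_pos": [1.2,-0.9,0],"turn": 0,"claw": 0.2}]}}

```text
time_s: 16.08
tcp_pos: [0.5082, 0.0276, 0.0698]
ee_rot: [[0.943, -0.334, 0.001], [-0.334, -0.943, 0.0], [0.0, -0.0, -1.0]]
wrist_force: [-1.7, 2.6, -0.3]
gripper_width: 0.288
gripper_force: 30.0
```

>>> {"fn": "drive_tool", "kwargs": {"moves": [{"delta_pos": [1.2,-0.9,0],"turn": 0,"claw": 0.2}]}}

```text
time_s: 16.2
tcp_pos: [0.5096, 0.0281, 0.0698]
ee_rot: [[0.943, -0.334, 0.001], [-0.334, -0.943, 0.0], [0.0, -0.001, -1.0]]
wrist_force: [-1.8, 2.0, -0.4]
gripper_width: 0.287
gripper_force: 30.0
```

>>> {"fn": "drive_tool", "kwargs": {"moves": [{"delta_pos": [1.2,-0.9,0],"turn": 0,"claw": 0.2}]}}

```text
time_s: 16.32
tcp_pos: [0.5111, 0.0286, 0.0697]
ee_rot: [[0.943, -0.334, 0.001], [-0.334, -0.943, 0.0], [0.0, -0.001, -1.0]]
wrist_force: [-2.1, 2.9, 2.2]
gripper_width: 0.291
gripper_force: 30.0
```

>>> {"fn": "drive_tool", "kwargs": {"moves": [{"delta_pos": [1.2,-0.8,0],"turn": 0,"claw": 0.2}]}}

```text
time_s: 16.45
tcp_pos: [0.5125, 0.029, 0.0698]
ee_rot: [[0.943, -0.334, 0.001], [-0.334, -0.943, 0.001], [0.0, -0.001, -1.0]]
wrist_force: [-1.9, 5.2, 1.8]
gripper_width: 0.292
gripper_force: 30.0
```

>>> {"fn": "drive_tool", "kwargs": {"moves": [{"delta_pos": [1.2,-0.8,0],"turn": 0,"claw": 0.2}]}}

```text
time_s: 16.58
tcp_pos: [0.5139, 0.0294, 0.0697]
ee_rot: [[0.943, -0.334, 0.001], [-0.334, -0.943, 0.001], [0.0, -0.001, -1.0]]
wrist_force: [-2.5, 4.9, 1.9]
gripper_width: 0.293
gripper_force: 30.0
```

>>> {"fn": "drive_tool", "kwargs": {"moves": [{"delta_pos": [0.9,-1.6,0],"turn": 0,"claw": 0.2}]}}

```text
time_s: 16.7
tcp_pos: [0.5152, 0.0301, 0.0697]
ee_rot: [[0.943, -0.334, 0.0], [-0.334, -0.943, -0.0], [0.0, 0.0, -1.0]]
wrist_force: [-1.1, -0.2, 2.0]
gripper_width: 0.29
gripper_force: 30.0
```

>>> {"fn": "drive_tool", "kwargs": {"moves": [{"delta_pos": [1.2,-0.9,0],"turn": 0,"claw": 0.2}]}}

```text
time_s: 16.82
tcp_pos: [0.5162, 0.0303, 0.0697]
ee_rot: [[0.943, -0.334, -0.001], [-0.334, -0.943, -0.001], [-0.001, 0.001, -1.0]]
wrist_force: [-3.6, 1.3, 3.9]
gripper_width: 0.294
gripper_force: 30.0
```

>>> {"fn": "drive_tool", "kwargs": {"moves": [{"delta_pos": [1.2,-0.8,0],"turn": 0,"claw": 0.2}]}}

```text
time_s: 16.95
tcp_pos: [0.5167, 0.0304, 0.0697]
ee_rot: [[0.942, -0.335, -0.003], [-0.335, -0.942, -0.001], [-0.002, 0.002, -1.0]]
wrist_force: [-6.2, 1.7, 6.6]
gripper_width: 0.294
gripper_force: 30.0
```

>>> {"fn": "drive_tool", "kwargs": {"moves": [{"delta_pos": [1.2,-0.7,0],"turn": 0,"claw": 0.2}]}}

```text
time_s: 17.08
tcp_pos: [0.517, 0.0304, 0.0696]
ee_rot: [[0.942, -0.335, -0.005], [-0.335, -0.942, -0.001], [-0.004, 0.003, -1.0]]
wrist_force: [-7.5, 1.7, 9.1]
gripper_width: 0.294
gripper_force: 30.0
```

The arm is snug on the nose: force is up to about 7.5 N while the motion stalls. I'll release and rise.

>>> {"fn": "drive_tool", "kwargs": {"moves": [{"delta_pos": [0,0,0],"turn": 0,"claw": 0.45},{"delta_pos": [0,0,0],"turn": 0,"claw": 0.55},{"delta_pos": [0,0,0],"turn": 0,"claw": 0.55},{"delta_pos": [0,0,0],"turn": 0,"claw": 0.55},{"delta_pos": [0,0,-15],"turn": 0,"claw": 0.55},{"delta_pos": [0,0,-30],"turn": 0,"claw": 0.55},{"delta_pos": [0,0,-40],"turn": 0,"claw": 0.55},{"delta_pos": [-50,0,-40],"turn": 0,"claw": 0.55},{"delta_pos": [-50,0,0],"turn": 0,"claw": 0.55},{"delta_pos": [-20,0,0],"turn": 0,"claw": 0.55},{"delta_pos": [0,0,0],"turn": 0,"claw": 0.55}]}}

```text
time_s: 18.45
tcp_pos: [0.4066, 0.0713, 0.1951]
ee_rot: [[0.943, -0.332, 0.003], [-0.332, -0.943, 0.001], [0.002, -0.002, -1.0]]
wrist_force: [-0.4, -0.4, -0.1]
gripper_width: 0.551
gripper_force: 0.0
```

```bash
python3 - <<'E'
from h import *
c=cap("wrist")
cv2.imwrite("pics/w7.png",cv2.convertScaleAbs(cv2.resize(c["color"][0:230,180:480],None,fx=2.6,fy=2.6,interpolation=2),alpha=1.4)[:,:,::-1])
v,u=np.mgrid[0:400,0:640];P=fish(c,u,v);Z=P[...,2]
m=(Z>.09)&(Z<.105)&(np.hypot(P[...,0]-.53,P[...,1]+.037)<.14);print(P[m].mean(0),m.sum())
E
```

```text
[0.5148753  0.0315209  0.09682852] 694
```

View pics/w7.png

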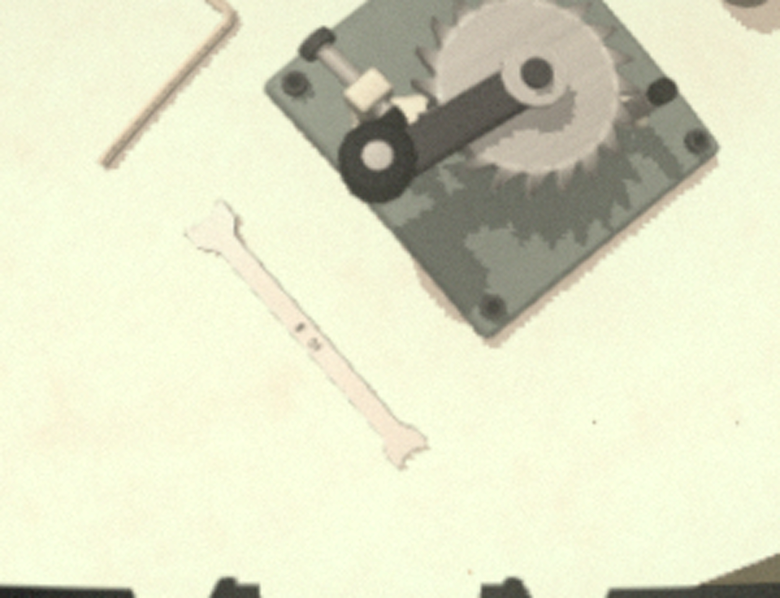

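The arm's flank meets the screw nose (395,115), the pawl is off and the loose things are untouched. The knob reads about 2 mm back from where I held it, so I'll nudge it with shut fingers to confirm the contact is snug.

>>> {"fn": "drive_tool", "kwargs": {"moves": [{"delta_pos": [0,0,0],"turn": -0.153,"claw": 0},{"delta_pos": [0,0,0],"turn": -0.153,"claw": 0},{"delta_pos": [0,0,0],"turn": -0.153,"claw": 0},{"delta_pos": [0,0,0],"turn": -0.153,"claw": 0},{"delta_pos": [20,22,0],"turn": 0,"claw": 0},{"delta_pos": [20,22,0],"turn": 0,"claw": 0},{"delta_pos": [19,23,0],"turn": 0,"claw": 0},{"delta_pos": [0,0,40],"turn": 0,"claw": 0},{"delta_pos": [0,0,40],"turn": 0,"claw": 0},{"delta_pos": [0,0,40],"turn": 0,"claw": 0},{"delta_pos": [0,0,0],"turn": 0,"claw": 0},{"delta_pos": [0,0,0],"turn": 0,"claw": 0}]}}

```text
time_s: 20.0
tcp_pos: [0.4837, 0.0223, 0.0747]
ee_rot: [[0.963, 0.268, 0.002], [0.268, -0.963, 0.0], [0.002, 0.0, -1.0]]
wrist_force: [-0.2, 0.4, 0.6]
gripper_width: 0.008
gripper_force: 0.0
```

>>> {"fn": "drive_tool", "kwargs": {"moves": [{"delta_pos": [3,0,0],"turn": 0,"claw": 0},{"delta_pos": [3,0,0],"turn": 0,"claw": 0},{"delta_pos": [1,0,0],"turn": 0,"claw": 0},{"delta_pos": [0,0,0],"turn": 0,"claw": 0}]}}

```text
time_s: 20.5
tcp_pos: [0.4889, 0.0242, 0.0738]
ee_rot: [[0.963, 0.268, 0.0], [0.268, -0.963, 0.0], [0.0, -0.0, -1.0]]
wrist_force: [0.2, -0.3, 0.3]
gripper_width: 0.003
gripper_force: 0.0
```

>>> {"fn": "drive_tool", "kwargs": {"moves": [{"delta_pos": [1,0,0],"turn": 0,"claw": 0},{"delta_pos": [1,0,0],"turn": 0,"claw": 0},{"delta_pos": [1,0,0],"turn": 0,"claw": 0}]}}

```text
time_s: 20.88
tcp_pos: [0.4917, 0.0249, 0.0736]
ee_rot: [[0.963, 0.268, -0.0], [0.268, -0.963, -0.0], [-0.0, 0.0, -1.0]]
wrist_force: [0.5, -0.4, 0.3]
gripper_width: 0.006
gripper_force: 0.0
```

>>> {"fn": "drive_tool", "kwargs": {"moves": [{"delta_pos": [1,0,0],"turn": 0,"claw": 0}]}}

```text
time_s: 21.0
tcp_pos: [0.4925, 0.0251, 0.0735]
ee_rot: [[0.963, 0.268, -0.0], [0.268, -0.963, -0.0], [-0.0, 0.0, -1.0]]
wrist_force: [-0.5, 0.2, 0.2]
gripper_width: 0.005
gripper_force: 0.5
```

>>> {"fn": "drive_tool", "kwargs": {"moves": [{"delta_pos": [1,0,0],"turn": 0,"claw": 0}]}}

```text
time_s: 21.12
tcp_pos: [0.4928, 0.025, 0.0734]
ee_rot: [[0.964, 0.268, -0.002], [0.268, -0.964, -0.001], [-0.002, 0.0, -1.0]]
wrist_force: [-0.6, -1.9, 2.4]
gripper_width: 0.005
gripper_force: 1.3
```

>>> {"fn": "drive_tool", "kwargs": {"moves": [{"delta_pos": [1,0,0],"turn": 0,"claw": 0}]}}

```text
time_s: 21.25
tcp_pos: [0.4931, 0.025, 0.0733]
ee_rot: [[0.964, 0.267, -0.003], [0.267, -0.964, -0.001], [-0.004, 0.0, -1.0]]
wrist_force: [-4.3, -1.9, 2.9]
gripper_width: 0.009
gripper_force: 2.3
```

Stiff at once, so the arm is seated. One small step more for a snug push, then I'll withdraw.

>>> {"fn": "drive_tool", "kwargs": {"moves": [{"delta_pos": [1,0,0],"turn": 0,"claw": 0}]}}

```text
time_s: 21.38
tcp_pos: [0.4934, 0.0251, 0.0732]
ee_rot: [[0.964, 0.267, -0.005], [0.267, -0.964, -0.002], [-0.005, 0.0, -1.0]]
wrist_force: [-5.1, -2.1, 4.6]
gripper_width: 0.007
gripper_force: 3.3
```

>>> {"fn": "drive_tool", "kwargs": {"moves": [{"delta_pos": [-4,0,0],"turn": 0,"claw": 0},{"delta_pos": [-15,0,0],"turn": 0,"claw": 0},{"delta_pos": [-15,0,0],"turn": 0,"claw": 0},{"delta_pos": [0,0,-40],"turn": 0,"claw": 0},{"delta_pos": [0,0,-50],"turn": 0,"claw": 0},{"delta_pos": [-15,0,-30],"turn": 0,"claw": 0},{"delta_pos": [0,0,0],"turn": 0,"claw": 0},{"delta_pos": [0,0,0],"turn": 0,"claw": 0}]}}

```text
time_s: 22.38
tcp_pos: [0.4474, 0.0127, 0.193]
ee_rot: [[0.963, 0.268, -0.001], [0.268, -0.963, 0.0], [-0.0, -0.0, -1.0]]
wrist_force: [-0.1, -0.4, 0.7]
gripper_width: 0.006
gripper_force: 0.0
```

```bash
python3 -c "
from station import ticket;print(ticket.finish_job())"
```

```text
the job is handed in; nothing more can be done
None
```

I handed the job in at about 22 s: lever on its stop, pawl clear of the wheel, crank eased back snug on the rest-stop nose and released, loose things undisturbed; no verdict came back.

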